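# Clamp a can in the preparation board's screw vise

## Robot

A 6-joint arm with a two-finger parallel gripper is mounted at the origin on the work surface. World frame = base frame: x ahead of the robot, y to its left, z up, the work surface at z = 0. Lengths are in mm, angles in degrees, forces in N, time in s.
With the tool pointing down it reaches from about 250 to 725 mm from the base axis. Payload 9.7 kg.
Tool frame: the origin (TCP) lies on the centre line of the jaws, within the pads' length; the fingertips stand 22 mm ahead of it and the grasp point (between the pads) lies 3 mm ahead of it (manip.tips_ahead is the distance from the TCP to the fingertips, in mm); z points along the fingers, y is the direction in which the jaws open and shut (so a half turn about z gives the same grasp; the last joint's range is limited). The gripper opens to 85 mm and grips with 20 to 120 N. Pads are 22 mm wide; open, the fingers measure 114 mm over their backs; the gripper's body (76 mm by 85 mm) begins 54 mm behind the grasp point. The pads swing forward as they close: fully open they stand 13 mm farther back than shut.
Start: joints at [72.25, 4.979, 10.078, 95.1, 0, 90], TCP at [167.675, 523.815, 253.284] pointing down, gripper open.
Joint ranges: [-179.16, 179.16], [-48.56, 103.87], [-65.8, 70.77], [-126.05, 130.52], [-82.76, 87.17], [-180, 180]. Speed limits (degrees/s): [127.2, 127.2, 147.25, 180, 180, 180].

## Interface

Orientations are given as [roll, pitch, yaw] about the fixed x, y, z axes, in that order (R = Rz(yaw) Ry(pitch) Rx(roll)).
In Python, from plant import manip gives the robot as it stands. The module is installed in compiled form; this text tells all that it offers.
- The arm moves only by the tool servo_tool, never from a script. Its argument "commands" is a list of rows, each a list of 3 entries, a list of its own where there are three numbers: the shift along the tool's x, y, z in cm, then the turn about the tool's z in degrees, then the finger opening in cm, from 0 to 8.54. In form: [[[tx, ty, tz], turn, claw], ...]. A call has 1 to 5 rows; each row is the pose to reach, as a shift and turn from the pose commanded when the call began, along the tool's axes at that moment; what a row does not reach only later rows make up. A row lasts 1/10 s, in which the tool goes at most 50 mm and 8.59 degrees, less where a joint would pass 70% of its speed; a pose out of reach is approached as far as the arm can. A call with a gripper value outside its range is refused whole. The fingers move at their own pace and stop on an object; "newtons" is the grip in N (left out, the last holds). Time passes only in rows, so rows that repeat a pose let the fingers close. It gives the time, the measured TCP pose, the force and the opening at its end, in the units of the state.
- manip.get_state(): the state, without advancing time (a new reading comes with each control period).
- manip.capture(name): name is "scene" or "top" or "wrist"; returns a dict with "image" (420x560x3 uint8, blue, green, red), "camera_matrix" (3x3 intrinsics, pixels), "distortion" ([k1, k2, p1, p2, k3] as OpenCV has them; the pictures are not rectified), "R" (3x3) and "t" (3): a world point X has camera coordinates R X + t. Camera axes: x right, y down, z forward; pixel columns grow to the right and rows downward; lengths in mm; the calibration is good to about 2 mm. A picture is of the moment at which its call begins. There is no depth.
- manip.close_job(): hands the job in, once; it reports no verdict.
Trained networks look in a picture, given as the dict that the camera call returned (one of the last four; its "shot" number tells which), for a name from the list of things; names that differ only in an ending like _2 or _b are one class to them, and where a whole thing is asked for, a point or a joint stands for the part that bears it (a point fixed in the world has none). Each returns a list of dicts, best first, with "confidence" (0 to 1); they miss things now and then, are a little off and sometimes report something else, mostly with a low value. They report only what shows in the picture. A call takes as long as a camera call. They do not tell look-alikes from the thing itself.
- manip.find_in(label, picture): "bbox" ([left, top, right, bottom] in pixels, round what is visible of it).
- manip.silhouettes(label, picture): "pixels" (420x560 bool, what is visible of it) and "bbox" ([left, top, right, bottom] in pixels, round what is visible of it).
- manip.tip_of(label, picture): "xy" ([column, row] in pixels: a listed point, or the origin of a listed thing).
The state is a dict: "clock": time; "joint_pos": joint angles; "joint_velocities": joint speeds; "joint_efforts": joint torques, N m; "position": TCP position; "ee_rot": TCP orientation; "ft_force": force on the tool from outside, world axes, zero at the start; "moment": the same for the moment, N m; "width": opening from 0.0 (shut) to 1.0 (fully open).
Only numpy, scipy, OpenCV 4.12 (cv2) and the standard library are available. Lean on these libraries where they do the work, as an engineer would, in place of code of your own. Each camera call takes 0.05 s, during which the arm holds its last target. There are 200 camera calls.

## Task

Get the can ready for opening: slide it, standing upright, across the white preparation board to the middle of the gap between the vise's two rubber-faced jaws. Then wind the crank clockwise (seen from the crank end) until the moving jaw meets the can, pushes it against the fixed jaw, and grips it firmly, about half a turn beyond the point where both jaws touch it; do not wind on so hard that the can is crushed. Leave the can gripped upright, and leave the pepper, the can opener, the plates and the spoon alone.

Things in the scene. Friction and masses are not known exactly. Their poses are not given: they have to be found in the camera images.
- vise: White plastic board stuck to the table, carrying an aluminium screw vise. Origin on the table, below the seat; +x runs along the screw from the crank end (facing the robot) to the fixed jaw, +z up. Board: x -110 to +135, y -180 to +180 mm, top 20 mm above the table. A nut block, 48 mm wide, 104 mm high, stands at x -110 to -88 mm. The gap between the jaws is open above and at both sides (y).
- seat (a point): Point on the board's top face, 20 mm above the table, midway along the jaws' width (y = 0 of the vise): where the centre of the can's underside is when the can is pressed centrally against the fixed jaw. Axes as the vise's.
- fixed_face (a point): Centre of the fixed jaw's black rubber face (70 mm wide, 60 mm tall), 36.5 mm from the seat along vise +x and 77 mm above the table. The jaw is 76 mm wide (vise y), its top 110 mm above the table, and with its foot and gussets reaches 70 mm behind this face. Axes as the vise's.
- jaw_pad: The moving jaw's black rubber face, 70 mm wide, 60 mm tall, 10 mm thick, on a jaw 76 mm wide, top 111 mm above the table. Origin: bottom-to-top centre of its back; its face is 10 mm further along vise +x, at vise x = -60.5 mm when the crank reads 0. Pressing on the can it yields about 6 N per mm, up to 7 mm: half a turn beyond touch gives about 24 N.
- can: Full, closed food can, steel with a paper label, 73 mm in diameter, 110 mm tall, about 0.45 kg (varies), standing upright on the board to one side of the vise (either the +y or the -y side, about 105 mm from the seat). Origin: centre of its underside, z up.
- crank (a joint): Crank angle, rad; grows clockwise seen from the crank end (positive about vise +x); 0 = vise open, crank arm straight up. Each turn moves jaw and crank 8 mm to vise +x. Starts between 2 and 8.3. A can already against the fixed jaw is first touched at 18.85 rad (3 turns). Turning needs about 3 N at the grip; the screw stays, and holds its clamping force, where it is left.
- crank_centre (a point): Point on the screw axis, 88 mm above the table, about which the middle of the grip circles at 50 mm radius; at vise x = -205 mm when the crank reads 0, travelling with the jaw. At crank angle a the grip's middle is 50 sin(a) mm to vise -y and 50 cos(a) mm above it. The 18 mm wide crank arm ends 45 mm from it towards the seat. Axes as the vise's.
- crank_grip (a point): Middle of the crank's black grip: a bar 25 mm in diameter, 70 mm long, parallel to the screw (vise x), that spins freely on its own spindle, so it can be held while it circles. Only the table is under it; at the lowest point its middle is 38 mm above the table. This point's axes turn with the grip; only its x stays along the screw.
- pepper: Orange bell pepper, 78 mm wide, 95 mm tall with its stem, standing on the board on the other side of the vise from the can. Bystander. Origin: centre of its underside.
- opener: Hand-held can opener, 200 mm long, two black handles and a turning key, lying on the table to the robot's right. Bystander. Origin: under its middle.
- plates: Stack of square leaf plates, 200 mm square, 55 mm tall, on the table to the robot's left. Bystander. Origin: centre of its underside.
- spoon: Red serving spoon, 290 mm long, lying on the table to the robot's right, farther out. Bystander. Origin: on its underside.
There are look-alikes about, which are no part of the job. Several things have the shape of the can; the one meant has the colours described above.

How it is judged (in metres and radians):
On the way:
1. the can stands upright on the board between the jaws, before it is gripped (horizontal distance between can and seat below 0.028 m and angle between can's own z axis and vertical below 0.1 rad and contact force between jaw_pad and can below 5 N), for 0.2 s.
At the end, for the whole second after the job is handed in: The can stands upright (within 0.06 rad) on the board (within 4 mm), at rest, against the fixed jaw (within 5 mm of the seat along the screw) and within 15 mm of the middle of the jaws, and the moving jaw presses it with more than 8 N (y of can in the frame of seat between -0.015 and 0.015 m and x of can in the frame of seat between -0.005 and 0.005 m and z of can in the frame of seat below 0.004 m and angle between can's own z axis and vertical below 0.06 rad and contact force between jaw_pad and can above 8 N and linear speed of can below 0.01 m/s); the robot touches nothing.
It fails at once if the can is crushed: the moving jaw presses it with more than 60 N (contact force between jaw_pad and can above 60 N).
It fails at once if the can is knocked over (angle between can's own z axis and vertical above 0.4 rad).
It fails at once if a bystander (pepper, can opener, plates or spoon) is moved by more than 25 mm (distance of any of pepper, opener, plates, spoon from where it was at the start of the episode above 0.025 m).
It also fails if it takes over 72 s, if anything falls off the work surface, if the arm or the gripper's body presses on something with over 40 N, if the wrist force passes 120 N, or if a joint passes its speed limit or range.

## Working session

There is one attempt and no reset: what is moved stays moved. The work goes in short steps, Python scripts to look and compute and a tool call to move; the robot and the scene stay as the last step left them, time stands still between calls to the robot, and variables do not carry over. Pictures are saved under pics/ and viewed, about 8 in all and at most 12, crops included, and the job is handed in when it is done.

Besides the shell and the picture viewer there is one more tool, called as name([rows], argument=value, ...), one row to a line, values as JSON. servo_tool: Moves the arm, as the interface text tells. Its arguments: {"type":"object","properties":{"commands":{"type":"array"},"newtons":{"type":"number"}},"required":["commands"]}

```bash
mkdir -p pics
cat > h.py <<'E'
import numpy as np,cv2
from plant import manip
def ray(p,uv):
    K=np.array(p["camera_matrix"]);D=np.array(p["distortion"]);R=np.array(p["R"]);t=np.array(p["t"]).reshape(3)
    n=cv2.undistortPoints(np.array([[uv]],float),K,D)[0,0]
    return -R.T@t, R.T@np.array([n[0],n[1],1.])
def onz(p,uv,z):
    c,d=ray(p,uv); return c+d*(z-c[2])/d[2]
def tri(obs):
    A=np.zeros((3,3));b=np.zeros(3)
    for p,uv in obs:
        c,d=ray(p,uv);d=d/np.linalg.norm(d);M=np.eye(3)-np.outer(d,d);A+=M;b+=M@c
    return np.linalg.solve(A,b)
def proj(p,X):
    return cv2.projectPoints(np.array(X,float).reshape(-1,3),cv2.Rodrigues(np.array(p["R"]))[0],np.array(p["t"],float),np.array(p["camera_matrix"]),np.array(p["distortion"]))[0].reshape(-1,2)
E
python3 - <<'E'
from h import *
ps={n:manip.capture(n) for n in("scene","top")}
for n,p in ps.items():
    cv2.imwrite(f"pics/{n}0.png",p["image"])
    print(n,"cam",np.round(ray(p,(280,210))[0]))
    for l in("can","pepper","jaw_pad","opener","plates","spoon","vise"):
        print(n,l,[(np.round(d["bbox"]).tolist(),round(d["confidence"],2)) for d in manip.find_in(l,p)][:4],[(np.round(d["xy"],1).tolist(),round(d["confidence"],2)) for d in manip.tip_of(l,p)][:4])
    for l in("seat","fixed_face","crank_centre","crank_grip"):
        print(n,l,[(np.round(d["xy"],1).tolist(),round(d["confidence"],2)) for d in manip.tip_of(l,p)][:3])
print(manip.get_state())
cv2.imwrite("pics/both.png",np.vstack([cv2.resize(ps[n]["image"],(400,300)) for n in ps]))
E
```

```text
scene cam [1473.  378.  891.]
scene can [([196.0, 203.0, 227.0, 251.0], 0.92), ([212.0, 156.0, 237.0, 202.0], 0.91), ([152.0, 182.0, 186.0, 232.0], 0.85), ([119.0, 207.0, 156.0, 255.0], 0.73)] [([222.8, 195.6], 0.95), ([170.2, 222.6], 0.88), ([138.1, 249.3], 0.88), ([212.0, 243.6], 0.87)]
scene pepper [([280.0, 231.0, 315.0, 265.0], 0.85), ([169.0, 161.0, 335.0, 313.0], 0.38)] [([297.4, 260.9], 0.68)]
scene jaw_pad [([251.0, 210.0, 279.0, 233.0], 0.96)] [([264.2, 220.2], 0.97), ([252.3, 242.3], 0.31)]
scene opener [([144.0, 149.0, 166.0, 182.0], 0.68)] [([156.1, 169.1], 0.86)]
scene plates [([405.0, 233.0, 512.0, 313.0], 0.7)] [([448.2, 281.1], 0.91)]
scene spoon [([72.0, 188.0, 160.0, 236.0], 0.8)] [([124.1, 216.0], 0.61)]
scene vise [([167.0, 159.0, 338.0, 315.0], 0.75)] [([256.7, 256.1], 0.85)]
scene seat [([254.4, 250.2], 0.86)]
scene fixed_face [([252.0, 244.7], 0.9)]
scene crank_centre [([254.1, 247.5], 0.67), ([283.1, 182.3], 0.62)]
scene crank_grip [([269.2, 170.5], 0.53)]
top cam [ 323.   11. 1575.]
top can [([344.0, 135.0, 376.0, 166.0], 0.96), ([320.0, 233.0, 351.0, 256.0]
[... 793 characters left out ...]
85.4], 0.18)]
{'clock': 1.9, 'joint_pos': array([ 7.22497238e+01,  4.97959618e+00,  1.00764389e+01,  9.50990757e+01,
       -7.73479536e-06,  9.00001566e+01]), 'joint_velocities': array([-0.04259506,  0.0973465 ,  0.09256506, -0.05429317, -0.0106959 ,
       -0.07304991]), 'joint_efforts': array([ 3.46290799e-03, -5.20091128e+01,  4.64856327e+01,  1.69916391e-03,
        1.85513823e-04, -1.89156390e-05]), 'position': array([167.67510618, 523.80807042, 253.26155009]), 'ee_rot': array([-1.79997767e+02,  7.74089952e-06,  1.62249567e+02]), 'ft_force': array([-0.04690388, -0.0800821 ,  0.57481133]), 'moment': array([ 3.37553724e-05, -7.23474603e-03, -4.76615779e-02]), 'width': 1.0006448153963956}
```

View pics/scene0.png

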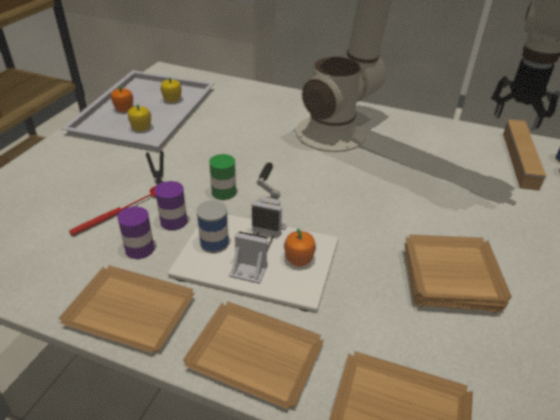

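View pics/top0.png

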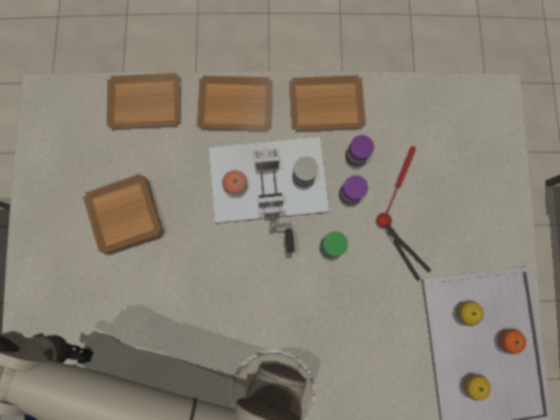

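The first view shows scene and top pictures. Can candidates:
- The steel can with a navy and white label, standing on the board: scene (212,227), top (305,170).
- Look-alikes: purple at scene (171,205) and (137,232), green at scene (223,176).

I choose the one on the board. The pepper is at top (235,182) and the crank grip at top (289,240).

```bash
cat > m.py <<'E'
from h import *
from scipy.optimize import least_squares
ps={n:manip.capture(n) for n in("scene","top")}
T=ps["top"];S=ps["scene"]
# board: white region in top
hsv=cv2.cvtColor(T["image"],cv2.COLOR_BGR2HSV)
roi=T["image"][125:235,195:345].astype(int)
m=((roi.min(2)>np.percentile(roi.min(2),50)-12)).astype(np.uint8)
print("pct",np.percentile(roi.min(2),[10,30,50,70,90]))
m=cv2.morphologyEx(m,cv2.MORPH_OPEN,np.ones((3,3)))
n,l,st,_=cv2.connectedComponentsWithStats(m);k=1+st[1:,4].argmax()
c=cv2.findContours((l==k).astype(np.uint8),cv2.RETR_EXTERNAL,cv2.CHAIN_APPROX_NONE)[0][0].reshape(-1,2)+[195,125]
W=np.array([onz(T,u,20)[:2] for u in c.astype(float)],np.float32)
r=cv2.minAreaRect(W);print("board rect (expect 245x360)",r)
for lab in("can","crank_grip"):
  for n,p in ps.items():
    for d in manip.silhouettes(lab,p)[:6]:
        ys,xs=np.nonzero(d["pixels"]);print(lab,n,np.round(d["bbox"]),round(d["confidence"],2),"cen",xs.mean().round(1),ys.mean().round(1),len(xs))
print("can from top rim (304.5,~168) z130",onz(T,(305,167),130)," base scene",onz(S,(212,243.6),20))
cv2.imwrite("pics/crop.png",np.hstack([cv2.resize(S["image"][145:285,160:345],None,fx=2.1,fy=3,interpolation=2)[:420],cv2.resize(T["image"][130:260,205:340],None,fx=3,fy=420/130,interpolation=2)]))
E
python3 m.py
```

```text
pct [ 84. 130. 133. 162. 170.]
board rect (expect 245x360) ((654.697021484375, 8.881881713867188), (479.195556640625, 351.5923156738281), 89.93739318847656)
can scene [152. 180. 187. 230.] 0.91 cen 170.9 205.0 1285
can scene [116. 208. 157. 256.] 0.91 cen 135.9 232.1 1494
can scene [213. 155. 240. 201.] 0.89 cen 222.4 176.5 1116
can scene [197. 198. 232. 250.] 0.69 cen 212.3 226.3 1518
can top [318. 231. 350. 255.] 0.93 cen 333.5 243.9 547
can top [294. 156. 315. 188.] 0.75 cen 304.1 170.9 625
can top [342. 175. 365. 202.] 0.69 cen 353.2 188.8 617
can top [342. 135. 376. 166.] 0.67 cen 358.9 150.4 644
can top [206. 133. 332. 253.] 0.56 cen 267.4 181.8 8031
crank_grip scene [259. 161. 276. 179.] 0.51 cen 266.0 170.4 178
crank_grip top [288. 230. 295. 252.] 0.61 cen 288.8 239.6 200
can from top rim (304.5,~168) z130 [665.6363775  -95.54803139 130.        ]  base scene [ 666.11960873 -102.39903581   20.        ]
```

View pics/crop.png

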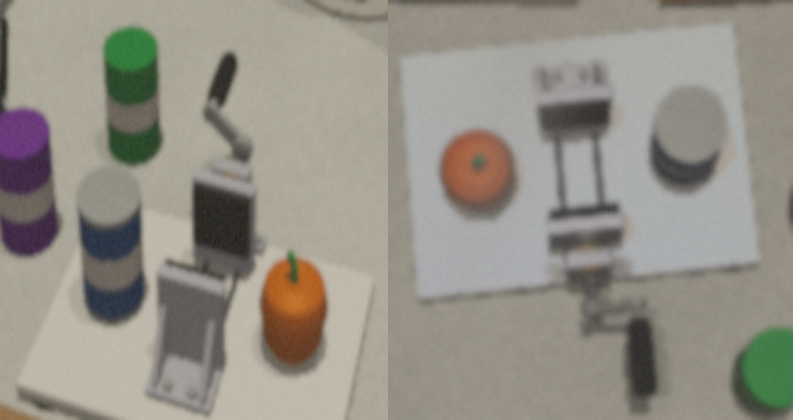

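The crop shows the chosen can with a grey lid and blue and white label, standing on the board on the vise's -y side. The crank arm points right in the top view, towards -y. Next I refine the vise pose.

```bash
cat > m2.py <<'E'
from h import *
from scipy.optimize import least_squares
ps={n:manip.capture(n) for n in("scene","top")}
T=ps["top"];S=ps["scene"]
roi=T["image"][125:235,195:345]
m=(roi.min(2)>149).astype(np.uint8)
m=cv2.morphologyEx(m,cv2.MORPH_OPEN,np.ones((3,3)))
n,l,st,_=cv2.connectedComponentsWithStats(m);k=1+st[1:,4].argmax()
c=cv2.findContours((l==k).astype(np.uint8),cv2.RETR_EXTERNAL,cv2.CHAIN_APPROX_NONE)[0][0].reshape(-1,2)+[195,125]
W=np.array([onz(T,u,20)[:2] for u in c.astype(float)],np.float32)
r=cv2.minAreaRect(W);print("rect",r)
yaw=np.radians(min((r[2],r[2]-90),key=abs));ux=np.array([np.cos(yaw),np.sin(yaw)])
o=np.array(r[0])-12.5*ux;print("yaw",np.degrees(yaw),"seat",o)
for n,uv in(("scene",(254.4,250.2)),("top",(269.2,183.6))):print("seat net",n,onz(ps[n],uv,20))
V=lambda x,y,z:np.r_[o+x*ux+y*np.array([-ux[1],ux[0]]),z]
pts=[V(-110,-180,20),V(-110,180,20),V(135,180,20),V(135,-180,20),V(36.5,0,77),V(36.5,38,110),V(36.5,-38,110),V(-88,0,88)]
# can fit by silhouette of cylinder in both views
g=np.linspace(0,2*np.pi,24,endpoint=False)
def mask(p,x,y):
    P=[[x+36.5*np.cos(a),y+36.5*np.sin(a),z] for a in g for z in(20,130)]
    im=np.zeros((420,560),np.uint8);cv2.fillConvexPoly(im,cv2.convexHull(np.round(proj(p,P)*16).astype(np.int32)),1,shift=4);return im
sil={}
for n,p,cc in(("scene",S,(212,227)),("top",T,(305,170))):
    for d in manip.silhouettes("can",p):
        ys,xs=np.nonzero(d["pixels"])
        if np.hypot(xs.mean()-cc[0],ys.mean()-cc[1])<8: sil[n]=d["pixels"];break
for use in (list(sil),)+tuple([k] for k in sil):
    best=max(((sum((mask(ps[n],x,y)&sil[n]).sum()/(mask(ps[n],x,y)|sil[n]).sum() for n in use),x,y) for x in range(640,700,2) for y in range(-130,-70,2)))
    q=np.array(best[1:])-o;print("can",use,best,"vise xy",q@ux,q@[-ux[1],ux[0]])
can=best
for lab,n in(("crank_grip","scene"),("crank_grip","top")):
    pass
obs=[]
for n,p in ps.items():
    d=manip.silhouettes("crank_grip",p)[0];ys,xs=np.nonzero(d["pixels"]);obs.append((p,(xs.mean(),ys.mean())));print(n,d["confidence"],obs[-1][1])
G=tri(obs);q=G[:2]-o;print("grip",G,"vise",q@ux,q@[-ux[1],ux[0]],G[2]-88)
for a in np.arange(2,8.4,.25):
    x=V(-205+8*a/2/np.pi,-50*np.sin(a),88+50*np.cos(a))
    print(round(a,2),np.round(np.linalg.norm(x-G)),end="; ")
v=[]
for n,p in ps.items():
    im=p["image"].copy()
    for P in proj(p,pts): cv2.circle(im,tuple(np.round(P).astype(int)),1,(0,0,255),-1)
    cs=cv2.findContours(mask(p,*best[1:]),0,1)[0];cv2.drawContours(im,cs,-1,(0,255,0),1)
    v.append(im)
cv2.imwrite("pics/ov.png",np.hstack([cv2.resize(v[0][145:320,160:345],(390,420)),cv2.resize(v[1][130:260,205:340],(390,420))]))
E
python3 m2.py
```

```text
rect ((655.2408447265625, 14.763381958007812), (241.16604614257812, 358.29803466796875), 5.77564001083374)
yaw 5.77564001083374 seat [642.80429992  13.50546568]
seat net scene [646.43186488   4.20582143  20.        ]
seat net top [638.18298862   9.78441038  20.        ]
can ['scene', 'top'] (np.float64(1.8807734604105573), 662, -98) vise xy 7.877091455070472 -112.87114426284168
can ['scene'] (np.float64(0.96875), 662, -98) vise xy 7.877091455070472 -112.87114426284168
can ['top'] (np.float64(0.9209370424597365), 666, -96) vise xy 12.05805239704925 -111.28383030472
scene 0.54 (np.float64(265.8), np.float64(170.6875))
top 0.58 (np.float64(288.6868686868687), np.float64(240.09595959595958))
grip [451.61628898 -47.257891   118.82930138] vise -196.33227836562605 -41.21501566066132 30.82930138472004
2.0 52.0; 2.25 63.0; 2.5 72.0; 2.75 80.0; 3.0 87.0; 3.25 93.0; 3.5 97.0; 3.75 100.0; 4.0 101.0; 4.25 101.0; 4.5 99.0; 4.75 96.0; 5.0 91.0; 5.25 84.0; 5.5 77.0; 5.75 68.0; 6.0 58.0; 6.25 47.0; 6.5 35.0; 6.75 23.0; 7.0 11.0; 7.25 2.0; 7.5 15.0; 7.75 27.0; 8.0 39.0; 8.25 50.0;
```

View pics/ov.png

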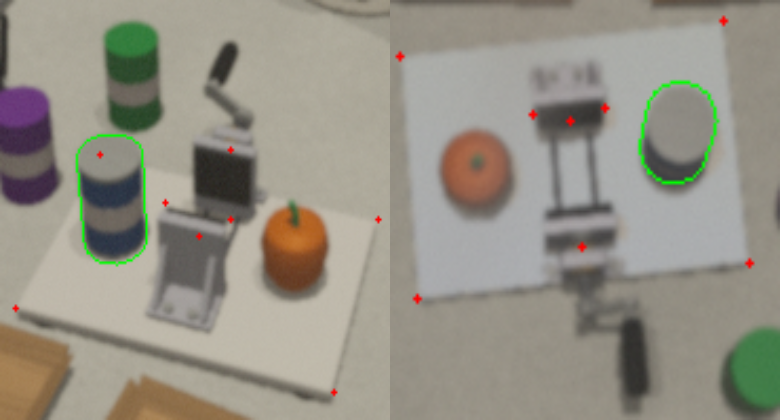

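The overlay fits to about 3 mm. The vise seat is at about (643,13) with yaw 5.8°, the can at about (663,-97), and the crank at about 7.25 rad. Moving now.

servo_tool([
  [[-4.1, -2.8, 0], 0, 8.5],
  [[-8.2, -5.6, 0], 0, 8.5],
  [[-12.3, -8.4, 0], 0, 8.5],
  [[-16.4, -11.2, 0], 0, 8.5],
  [[-20.5, -14, 0], 0, 8.5],
], newtons=20)

```text
clock: 3.0
position: [320.9, 326.3, 253.5]
ee_rot: [180.0, 0.0, 162.3]
ft_force: [0.2, 1.8, 0.8]
width: 0.992
```

```bash
python3 -c "
from h import *
s=manip.get_state();print(s['clock'],np.round(s['joint_pos'],1),s['position'],s['ee_rot'])"
```

```text
3.0 [45.5 -7.6 -2.3 95.3 -0.  63.2] [320.94837197 326.34493142 253.45077295] [1.79967688e+02 1.79899749e-02 1.62280897e+02]
```

servo_tool([
  [[-4.1, -2.7, 0], 0, 8.5],
  [[-8.2, -5.4, 0], 0, 8.5],
  [[-12.3, -8.1, 0], 0, 8.5],
  [[-16.4, -10.8, 0], 0, 8.5],
  [[-20.5, -13.5, 0], 0, 8.5],
])

```text
clock: 3.5
position: [475.3, 135.0, 253.5]
ee_rot: [180.0, 0.0, 162.2]
ft_force: [-0.5, 1.9, 0.0]
width: 0.994
```

servo_tool([
  [[-4.1, -2.7, 0], 0, 8.5],
  [[-8.2, -5.4, 0], 0, 8.5],
  [[-12.3, -8.1, 0], 0, 8.5],
  [[-16.4, -10.8, 0], 0, 8.5],
  [[-20.5, -13.5, 0], 0, 8.5],
])

```text
clock: 4.0
position: [629.4, -56.1, 253.3]
ee_rot: [180.0, 0.0, 162.2]
ft_force: [0.4, 0.0, 0.8]
width: 0.998
```

servo_tool([
  [[-2.2, -1.4, 0], -8, 8.5],
  [[-4.4, -2.8, 0], -16, 8.5],
  [[-4.4, -2.8, 0], -23.5, 8.5],
  [[-4.4, -2.8, 0], -23.5, 8.5],
])

```text
clock: 4.4
position: [662.0, -95.0, 252.5]
ee_rot: [180.0, -0.1, -174.2]
ft_force: [-1.1, -0.2, 0.0]
width: 0.996
```

Run:
```python
from h import *
p=manip.capture("wrist");s=manip.get_state();print(np.round(s['position'],1),np.round(s['ee_rot'],2),np.round(s['joint_pos'],1))
print("cam",ray(p,(280,210)))
for l in("can","pepper","vise","jaw_pad"):print(l,[(np.round(d["bbox"]).tolist(),round(d["confidence"],2)) for d in manip.find_in(l,p)][:3])
for l in("seat","fixed_face"):print(l,[(np.round(d["xy"]).tolist(),round(d["confidence"],2)) for d in manip.tip_of(l,p)][:3])
cv2.imwrite("pics/w1.png",p["image"])
```

```text
[661.8 -94.4 252.9] [ 1.7999e+02 -4.0000e-02 -1.7443e+02] [ -8.1  22.5  31.   98.5   0.  -13.7]
cam (array([ 588.15042549, -101.49122534,  373.28316447]), array([ 0.2943757,  0.0214722, -0.9554907]))
can [([231.0, 150.0, 321.0, 251.0], 0.92), ([54.0, 76.0, 182.0, 168.0], 0.69)]
pepper [([449.0, 145.0, 546.0, 221.0], 0.93), ([212.0, 0.0, 554.0, 283.0], 0.29)]
vise [([211.0, 0.0, 552.0, 286.0], 0.66)]
jaw_pad [([362.0, 118.0, 462.0, 131.0], 0.94)]
seat [([379.0, 174.0], 0.59)]
fixed_face [([374.0, 168.0], 0.7), ([391.0, 221.0], 0.57)]
```

View pics/w1.png

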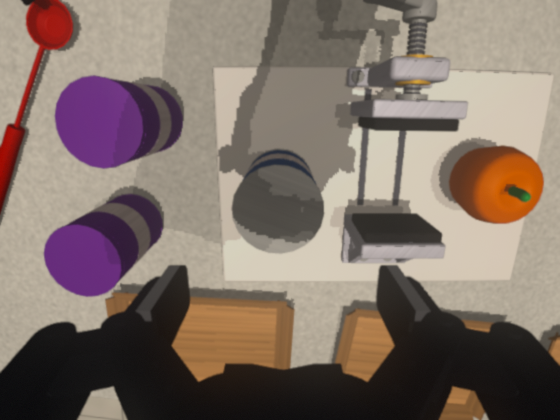

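The wrist view shows the can lid centred at about (278,208), the fixed jaw's rubber at about (356–441, 214–248), and the board corners at (216,68), (550,72), (224,280) and (512,280). The fingers are at the bottom of the frame.

Run:
```python
from h import *
from scipy.optimize import least_squares
p=manip.capture("wrist")
obs=[((216,68),(-110,-180,20)),((550,72),(-110,180,20)),((224,280),(135,-180,20)),((512,280),(135,180,20)),((352,248),(36.5,-35,107)),((441,246),(36.5,35,107)),((356,214),(36.5,-35,47)),((427,214),(36.5,35,47))]
for u,v in obs: print(u,np.round(onz(p,u,v[2]),1))
uv=np.array([o[0] for o in obs],float);X=np.array([o[1] for o in obs],float)
def W(q,X):
    c,s=np.cos(q[2]),np.sin(q[2]);return np.c_[q[0]+c*X[:,0]-s*X[:,1],q[1]+s*X[:,0]+c*X[:,1],X[:,2]]
r=least_squares(lambda q:(proj(p,W(q,X))-uv).ravel(),[643,13,.1],loss="soft_l1")
print("vise",r.x[:2],np.degrees(r.x[2]),np.round((proj(p,W(r.x,X))-uv),1).tolist())
# lid circle
g=np.linspace(0,2*np.pi,36,endpoint=False)
hsv=p["image"][160:258,228:328];gray=cv2.cvtColor(hsv,6)
ed=cv2.Canny(gray,40,90)
def circ(x,y,z=130,r=36.5): return proj(p,np.c_[x+r*np.cos(g),y+r*np.sin(g),g*0+z])
for nm,b in(("bbox mid",(278,208)),): print(nm,onz(p,b,130))
dt=cv2.distanceTransform(255-ed,cv2.DIST_L2,3)
best=min((np.minimum([dt[int(np.clip(v-160,0,97)),int(np.clip(u-228,0,99))] for u,v in circ(x,y)],5).mean(),x,y) for x in range(645,685) for y in range(-120,-75))
print("can",best)
c,s=np.cos(r.x[2]),np.sin(r.x[2]);d=np.array(best[1:])-r.x[:2];print("can in vise",c*d[0]+s*d[1],-s*d[0]+c*d[1])
pp=manip.tip_of("pepper",p);print("pepper",onz(p,(500,183),70))
q=onz(p,(497,175),50)[:2]-r.x[:2];print("pepper vise",c*q[0]+s*q[1],-s*q[0]+c*q[1])
im=p["image"].copy()
for u,v in np.r_[circ(*best[1:]),proj(p,W(r.x,X))]:cv2.circle(im,(int(round(u)),int(round(v))),1,(0,255,0),-1)
cv2.imwrite("pics/w2.png",im[40:300,200:560])
```

```text
(216, 68) [ 553.5 -171.9   20. ]
(550, 72) [517.2 175.8  20. ]
(224, 280) [ 793.6 -152.    20. ]
(512, 280) [760.  207.4  20. ]
(352, 248) [699.3 -26.8 107. ]
(441, 246) [689.7  53.4 107. ]
(356, 214) [685.3 -12.5  47. ]
(427, 214) [677.7  63.5  47. ]
vise [645.71190929  13.97427199] 5.8612365710324585 [[-4.3, 0.8], [4.9, 1.5], [0.4, 3.5], [-0.8, 1.1], [13.3, -13.3], [2.1, -11.7], [-4.3, -0.2], [-10.1, -0.3]]
bbox mid [661.78056375 -96.55699991 130.        ]
can (np.float32(0.46248055), 664, -97)
can in vise 6.859840561707948 -112.26168488450213
pepper [632.80580748 117.74090007  70.        ]
pepper vise -6.2569739306800685 113.6033283133113
```

View pics/w2.png

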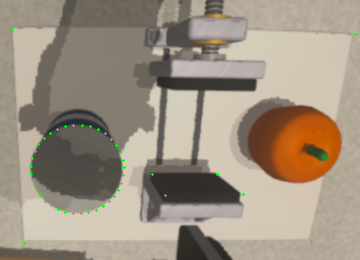

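Can lid fits at (664,-97) with less than 1 px of edge error. I aim the tool there and descend.

servo_tool([
  [[-0.1, -0.25, 3], 0, 8.54],
  [[-0.1, -0.25, 6], 0, 8.54],
  [[-0.1, -0.25, 9], 0, 8.54],
  [[-0.1, -0.25, 10], 0, 8.54],
  [[-0.1, -0.25, 10.5], 0, 8.54],
])

```text
clock: 5.35
position: [662.6, -96.5, 147.6]
ee_rot: [180.0, -0.1, -174.3]
ft_force: [-0.4, -0.1, 0.2]
width: 0.999
```

servo_tool([
  [[0, 0, 1], 0, 8.54],
  [[0, 0, 2], 0, 8.54],
  [[0, 0, 3], 0, 8.54],
  [[0, 0, 4], 0, 8.54],
  [[0, 0, 4.7], 0, 8.54],
])

```text
clock: 5.85
position: [662.8, -96.6, 100.2]
ee_rot: [180.0, -0.0, -174.3]
ft_force: [0.3, 0.4, 0.3]
width: 1.003
```

servo_tool([
  [[0, 0, 0], 0, 6.8],
  [[0, 0, 0], 0, 6.8],
  [[0, 0, 0], 0, 6.8],
  [[0, 0, 0], 0, 6.8],
  [[0, 0, 0], 0, 6.8],
], newtons=25)

```text
clock: 6.35
position: [663.0, -96.6, 101.3]
ee_rot: [180.0, -0.0, -174.2]
ft_force: [-0.4, 0.7, -3.4]
width: 0.846
```

Run:
```python
from h import *
p=manip.capture("scene");s=manip.get_state();print(np.round(s['position'],1),s['ft_force'],s['width'],s['ee_rot'])
w=manip.capture("wrist")
cv2.imwrite("pics/g1.png",np.hstack([cv2.resize(p["image"][120:320,150:350],(400,400)),cv2.resize(w["image"],(400,400))]))
```

```text
[663.  -96.6 101.3] [-0.73675942 -0.29198623 -2.41080336] 0.8459259595788339 [ 1.79995400e+02 -7.11010530e-03 -1.74248861e+02]
```

View pics/g1.png

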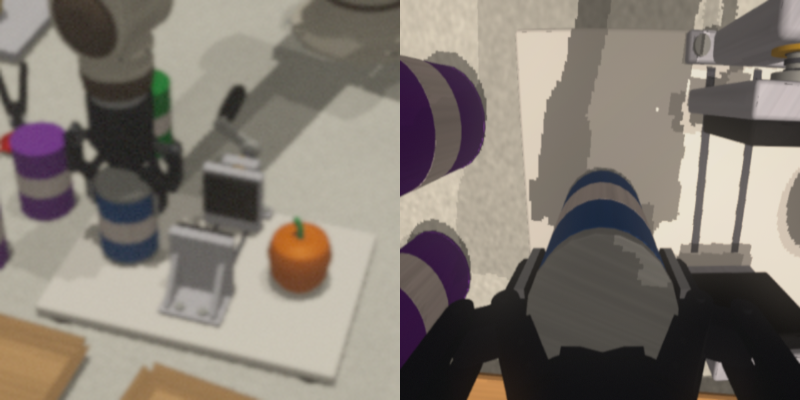

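The can is gripped (opening about 72 mm) and upright. I draw it 14 mm towards -x, clear of the fixed jaw, then slide it along +y.

servo_tool([
  [[0.7, 0.5, 0], 0, 6.8],
  [[1.4, 1.5, 0], 0, 6.8],
  [[1.4, 2.5, 0], 0, 6.8],
  [[1.4, 4, 0], 0, 6.8],
  [[1.4, 5.5, 0], 0, 6.8],
])

```text
clock: 6.95
position: [643.5, -41.8, 101.5]
ee_rot: [180.0, 0.0, -174.2]
ft_force: [0.7, 1.4, -3.1]
width: 0.851
```

Run:
```python
from h import *
p=manip.capture("scene");s=manip.get_state();print(np.round(s['position'],1),s['ft_force'],s['width'])
w=manip.capture("wrist");t=manip.capture("top")
cv2.imwrite("pics/g2.png",np.hstack([cv2.resize(t["image"][130:260,205:340],(400,400)),cv2.resize(w["image"],(400,400))]))
```

```text
[643.3 -39.5 101.5] [ 0.57512162  2.04622757 -3.76165641] 0.8432053619875484
```

View pics/g2.png

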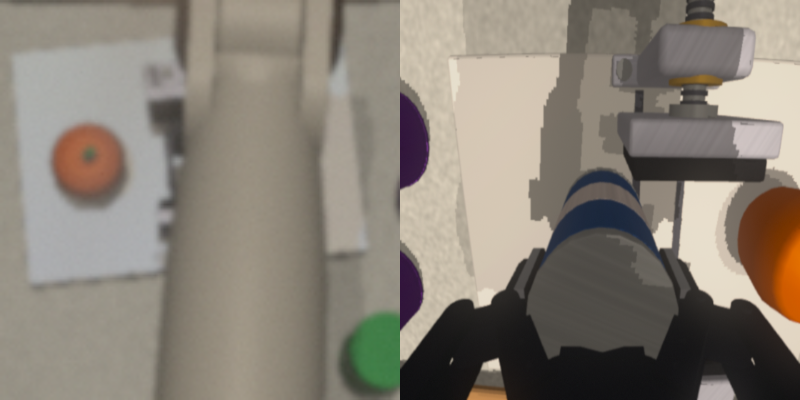

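Run:
```python
from h import *
w=manip.capture("wrist")
im=w["image"]
print([(np.round(d["bbox"],1).tolist(),d["confidence"]) for d in manip.find_in("jaw_pad",w)])
c,s=np.cos(np.radians(5.8)),np.sin(np.radians(5.8))
for d in manip.silhouettes("jaw_pad",w)[:1]:
    r=cv2.minAreaRect(np.argwhere(d["pixels"])[:,::-1].astype(np.float32));P=cv2.boxPoints(r);print(np.round(P))
    for u in P:
        X=onz(w,u,107);q=X[:2]-[644.5,13.8];print(np.round(u),np.round(X),"vise",np.round([c*q[0]+s*q[1],-s*q[0]+c*q[1]],1))
```

```text
[([319.6, 154.8, 520.9, 190.3], 0.79)]
[[314. 188.]
 [316. 153.]
 [519. 167.]
 [517. 201.]]
[314. 188.] [595. -34. 107.] vise [-53.6 -42.7]
[316. 153.] [583. -35. 107.] vise [-66.2 -42.3]
[519. 167.] [580.  40. 107.] vise [-61.9  32.5]
[517. 201.] [593.  43. 107.] vise [-48.7  34.4]
```

The pad's measured x matches -51 mm. Its middle puts the vise centre about 4 mm further to -y than the board fit, so I use 49 mm for the remaining slide.

servo_tool([
  [[0, 1.2, 0], 0, 6.8],
  [[0, 2.4, 0], 0, 6.8],
  [[0, 3.6, 0], 0, 6.8],
  [[0, 4.4, 0], 0, 6.8],
  [[0, 4.9, 0], 0, 6.8],
])

```text
clock: 7.75
position: [638.6, 6.6, 101.3]
ee_rot: [180.0, 0.0, -174.2]
ft_force: [-0.1, -0.1, -3.8]
width: 0.852
```

Run:
```python
from h import *
p=manip.capture("scene");s=manip.get_state();print(s['clock'],np.round(s['position'],1),s['ft_force'],s['width'])
w=manip.capture("wrist")
cv2.imwrite("pics/g3.png",np.hstack([cv2.resize(p["image"][130:300,180:350],(400,400)),cv2.resize(w["image"],(400,400))]))
print([(np.round(d["bbox"],1).tolist(),d["confidence"]) for d in manip.find_in("jaw_pad",w)])
for d in manip.silhouettes("jaw_pad",w)[:1]:
    P=cv2.boxPoints(cv2.minAreaRect(np.argwhere(d["pixels"])[:,::-1].astype(np.float32)))
    for u in P: print(np.round(u),np.round(onz(w,u,107)))
```

```text
7.8 [638.5   7.  101.3] [-0.04864834  0.77271828 -3.24829921] 0.849391976943543
[([199.9, 167.2, 392.5, 191.4], 0.78)]
[198. 190.] [595. -28. 107.]
[198. 163.] [585. -28. 107.]
[388. 164.] [579.  40. 107.]
[388. 191.] [589.  42. 107.]
```

View pics/g3.png

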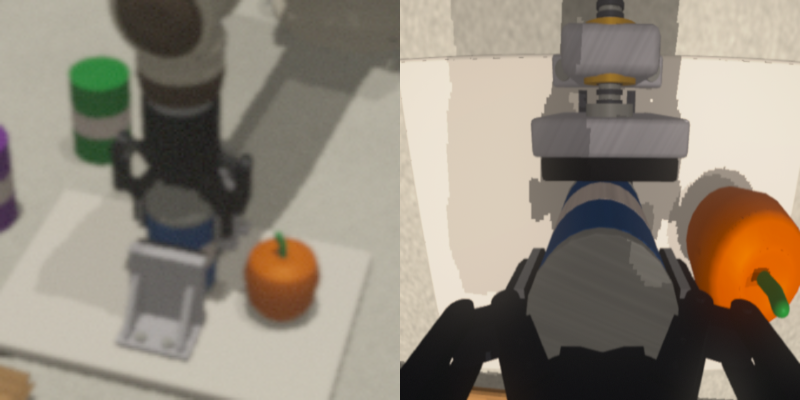

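The can stands between the jaws. The jaw middle is about 4 mm to +y of it, so I trim by 4 mm, release with a small opening to keep clear of the pepper, and rise.

servo_tool([
  [[0, 0.4, 0], 0, 6.8],
  [[0, 0.4, 0], 0, 6.8],
  [[0, 0.4, 0], 0, 7.9],
  [[0, 0.4, 0], 0, 7.9],
  [[0, 0.4, 0], 0, 7.9],
])

```text
clock: 8.45
position: [638.5, 9.3, 101.8]
ee_rot: [-180.0, 0.0, -174.3]
ft_force: [1.2, 0.0, -0.2]
width: 0.924
```

servo_tool([
  [[0, 0, 0], 0, 7.9],
  [[0, 0, -1], 0, 7.9],
  [[0, 0, -3], 0, 7.9],
  [[0, 0, -6], 0, 7.9],
  [[0, 0, -10], 0, 7.9],
])

```text
clock: 8.95
position: [637.5, 9.4, 201.6]
ee_rot: [180.0, -0.1, -174.3]
ft_force: [0.5, -0.9, 0.1]
width: 0.925
```

servo_tool([
  [[0, 0, -3], 0, 7.9],
  [[4, 0, -4], 0, 7.9],
  [[8, 0, -4], 0, 7.9],
  [[12, 0, -4], 0, 7.9],
  [[12, 0, -4], 0, 7.9],
])

```text
clock: 9.45
position: [515.2, -2.9, 243.0]
ee_rot: [-180.0, 0.0, -174.3]
ft_force: [1.3, -0.2, -0.1]
width: 0.927
```

Run:
```python
from h import *
p=manip.capture("scene");s=manip.get_state();print(s['clock'],np.round(s['position'],1),s['ee_rot'],np.round(s['joint_pos']))
w=manip.capture("wrist")
for l in("crank_grip","can","crank_centre","jaw_pad"):
  for n,q in(("s",p),("w",w)):
    print(l,n,[(np.round(d["bbox"],1).tolist(),round(d["confidence"],2)) for d in manip.find_in(l,q)][:5])
    if "crank" in l: print([(np.round(d["xy"],1).tolist(),round(d["confidence"],2)) for d in manip.tip_of(l,q)][:3])
v=np.hstack([cv2.resize(p["image"][130:300,180:350],(400,420)),cv2.resize(w["image"],(400,420))])
cv2.imwrite("pics/g4.png",v)
```

```text
9.5 [517.4  -2.8 243. ] [-1.79985806e+02  1.28670852e-01 -1.74267318e+02] [-0.  0.  4. 94. -0. -6.]
crank_grip s [([145.8, 152.1, 163.6, 183.9], 0.41)]
[([267.4, 171.7], 0.46)]
crank_grip w [([209.7, 61.1, 246.3, 165.5], 0.67)]
[([231.6, 116.9], 0.78)]
can s [([212.0, 154.9, 237.0, 199.8], 0.98), ([243.7, 207.5, 274.3, 253.1], 0.84), ([150.8, 181.5, 187.7, 234.2], 0.74), ([117.8, 205.4, 154.6, 257.1], 0.63)]
can w [([8.9, 38.6, 157.3, 138.3], 0.92), ([0.0, 299.1, 100.0, 376.2], 0.66), ([1.2, 204.9, 103.2, 313.1], 0.63), ([244.3, 285.1, 322.2, 370.2], 0.58)]
crank_centre s [([252.9, 163.0, 281.6, 236.7], 0.78)]
[([283.5, 182.1], 0.97)]
crank_centre w [([206.9, 64.0, 330.8, 284.6], 0.75)]
[([370.6, 285.0], 0.71)]
jaw_pad s [([271.8, 213.8, 280.4, 230.2], 0.68)]
jaw_pad w [([248.7, 278.4, 324.3, 283.7], 0.95)]
```

View pics/g4.png

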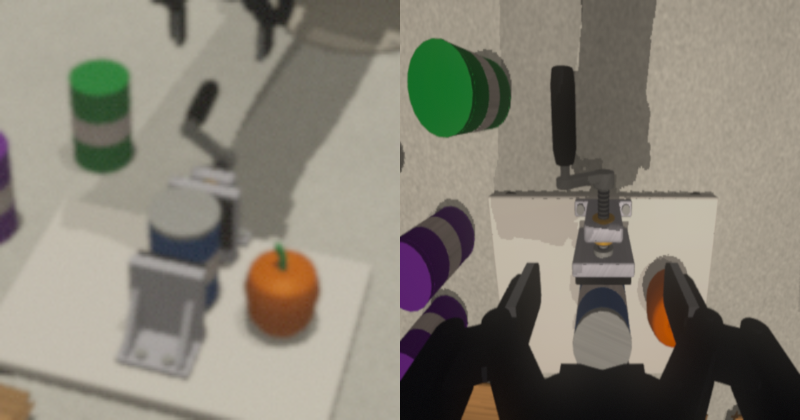

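The can now stands upright between the jaws: scene around (258,230) and wrist lid at about (283,358). The pepper is untouched. The crank grip is at wrist (228,113).

Run:
```python
from h import *
w=manip.capture("wrist")
sil=manip.silhouettes("crank_grip",w)
for d in sil[:2]:
    r=cv2.minAreaRect(np.argwhere(d["pixels"])[:,::-1].astype(np.float32));print(d["confidence"],r)
for uv in((231.6,116.9),(228,113)):
  for z in(110,116,122): print(uv,z,np.round(onz(w,uv,z),1))
for b in((209.7,61),(246,61),(209.7,165),(246.3,165)):print(b,np.round(onz(w,b,116),1))
# jaw top centre & nut block for vise axis
print("jaw top centre",np.round(onz(w,(286,276),107),1),"can lid",np.round(onz(w,(283,358),130),1))
c,s=np.cos(np.radians(5.8)),np.sin(np.radians(5.8))
for seat in((645,13.8),(645,9.5)):
  for a in(7.1,7.2,7.3,7.4):
    x=-205+8*a/6.2832;y=-50*np.sin(a);print(seat,a,np.round([seat[0]+c*x-s*y,seat[1]+s*x+c*y,88+50*np.cos(a)],1))
```

```text
0.75 ((227.5, 113.5), (101.0, 35.0), 90.0)
(231.6, 116.9) 110 [453.9 -46.7 110. ]
(231.6, 116.9) 116 [453.7 -45.8 116. ]
(231.6, 116.9) 122 [453.5 -44.9 122. ]
(228, 113) 110 [451.3 -49.5 110. ]
(228, 113) 116 [451.2 -48.6 116. ]
(228, 113) 122 [451.  -47.6 122. ]
(209.7, 61) [417.  -63.5 116. ]
(246, 61) [414.6 -38.1 116. ]
(209.7, 165) [490.7 -60.4 116. ]
(246.3, 165) [488.  -32.6 116. ]
jaw top centre [583.4   7.8 107. ] can lid [651.6  12.1 130. ]
(645, 13.8) 7.1 [453.7 -42.3 122.2]
(645, 13.8) 7.2 [454.2 -45.5 118.4]
(645, 13.8) 7.3 [454.6 -48.3 114.3]
(645, 13.8) 7.4 [455.  -50.7 109.9]
(645, 9.5) 7.1 [453.7 -46.6 122.2]
(645, 9.5) 7.2 [454.2 -49.8 118.4]
(645, 9.5) 7.3 [454.6 -52.6 114.3]
(645, 9.5) 7.4 [455.  -55.  109.9]
```

servo_tool([
  [[4, -2, 0], 0, 6],
  [[8.3, -3.8, 0], 0, 6],
  [[8.3, -3.8, 3], 0, 6],
  [[8.3, -3.8, 5], 0, 6],
  [[8.3, -3.8, 5], 0, 6],
])

```text
clock: 10.75
position: [438.8, -48.8, 189.2]
ee_rot: [180.0, -0.2, -174.3]
ft_force: [0.2, -1.1, 0.1]
width: 0.707
```

servo_tool([
  [[0, 0, 2.5], 0, 6],
  [[0, 0, 5], 0, 6],
  [[0, 0, 6.5], 0, 6],
  [[0, 0, 7.2], 0, 6],
  [[0, 0, 7.2], 0, 6],
])

```text
clock: 11.25
position: [440.1, -48.6, 119.2]
ee_rot: [180.0, -0.0, -174.2]
ft_force: [-0.6, -0.9, 0.1]
width: 0.707
```

servo_tool([
  [[0, 0, 0], 0, 4],
  [[0, 0, 0], 0, 3],
  [[0, 0, 0], 0, 2.3],
  [[0, 0, 0], 0, 2.3],
  [[0, 0, 0], 0, 2.3],
], newtons=20)

```text
clock: 11.75
position: [440.5, -49.1, 120.1]
ee_rot: [-179.9, 0.1, -174.3]
ft_force: [0.2, -4.1, 5.9]
width: 0.285
```

Run:
```python
from h import *
s=manip.get_state();print(s['clock'],np.round(s['position'],1),s['ft_force'],s['moment'],s['width']*85.4)
w=manip.capture("wrist");p=manip.capture("scene")
cv2.imwrite("pics/k1.png",np.hstack([cv2.resize(p["image"][130:300,180:350],(400,420)),cv2.resize(w["image"],(400,420))]))
```

```text
11.75 [440.5 -49.1 120.1] [ 0.16953274 -4.07781971  5.92939638] [-0.90097238 -0.00497406 -0.06645198] 24.31323949141065
```

View pics/k1.png

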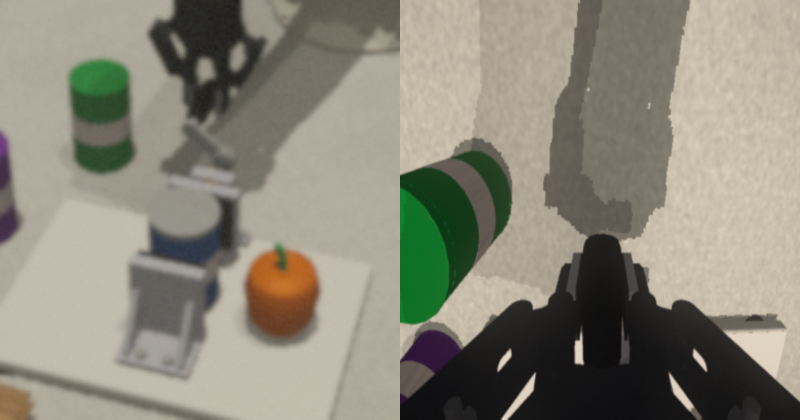

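The fingers hold the grip at 24 mm. The bar sits about 40 mm to -y of the axis and about 118 mm high, so the crank is at about 7.21 rad. The target is 22.0 rad: first to 90°, then nine quarter turns.

servo_tool([
  [[-0.02, -0.35, 0.53], 0, 2.3],
  [[-0.03, -0.62, 1.11], 0, 2.3],
  [[-0.05, -0.82, 1.72], 0, 2.3],
  [[-0.06, -0.95, 2.35], 0, 2.3],
  [[-0.08, -0.99, 2.98], 0, 2.3],
])

```text
clock: 12.35
position: [442.3, -58.5, 88.9]
ee_rot: [180.0, 0.0, -174.3]
ft_force: [4.3, -1.8, 1.7]
width: 0.284
```

```bash
cat > st.py <<'E'
from h import *
s=manip.get_state();p=s['position'];c,n=np.cos(np.radians(5.8)),np.sin(np.radians(5.8));d=p[:2]-[645,12]
print(s['clock'],np.round(p,1),"vise",np.round([c*d[0]+n*d[1],-n*d[0]+c*d[1],p[2]-3-88],1),"F",np.round(s['ft_force'],1),"w",round(s['width']*85.4,1))
E
python3 st.py
```

```text
12.35 [442.3 -58.5  88.9] vise [-208.8  -49.7   -2.1] F [ 4.3 -1.8  1.7] w 24.2
```

servo_tool([
  [[-0.04, 0.24, 1.55], 0, 2.3],
  [[-0.08, 0.95, 2.94], 0, 2.3],
  [[-0.12, 2.06, 4.05], 0, 2.3],
  [[-0.16, 3.45, 4.76], 0, 2.3],
  [[-0.2, 5, 5], 0, 2.3],
])

```text
clock: 12.85
position: [439.6, -7.5, 40.0]
ee_rot: [180.0, 0.1, -174.2]
ft_force: [1.4, -4.0, 22.8]
width: 0.287
```

```bash
python3 st.py
```

```text
12.85 [439.6  -7.5  40. ] vise [-206.4    1.4  -51. ] F [ 1.4 -4.  22.8] w 24.5
```

servo_tool([
  [[-0.04, 1.55, -0.39], 0, 2.3],
  [[-0.08, 2.94, -1.1], 0, 2.3],
  [[-0.12, 4.05, -2.21], 0, 2.3],
  [[-0.16, 4.76, -3.6], 0, 2.3],
  [[-0.2, 5, -5.15], 0, 2.3],
])

```text
clock: 13.35
position: [436.5, 41.7, 90.8]
ee_rot: [-179.9, 0.1, -174.2]
ft_force: [11.5, -11.6, -4.1]
width: 0.287
```

```bash
python3 st.py
```

```text
13.35 [436.5  41.7  90.8] vise [-2.044e+02  5.060e+01 -2.000e-01] F [ 11.5 -11.6  -4.1] w 24.5
```

servo_tool([
  [[-0.06, -0.3, -1.55], 0, 2.3],
  [[-0.1, -1.03, -2.94], 0, 2.3],
  [[-0.15, -2.14, -4.05], 0, 2.3],
  [[-0.19, -3.53, -4.76], 0, 2.3],
  [[-0.23, -5.08, -5], 0, 2.3],
])

```text
clock: 13.85
position: [443.3, -8.1, 141.0]
ee_rot: [179.9, 0.0, -174.2]
ft_force: [6.3, 3.4, -3.5]
width: 0.287
```

```bash
python3 st.py
```

```text
13.85 [443.3  -8.1 141. ] vise [-202.7    0.4   50. ] F [ 6.3  3.4 -3.5] w 24.5
```

servo_tool([
  [[-0.05, -1.55, 0.24], 0, 2.3],
  [[-0.09, -2.94, 0.95], 0, 2.3],
  [[-0.13, -4.05, 2.06], 0, 2.3],
  [[-0.17, -4.76, 3.45], 0, 2.3],
  [[-0.21, -5, 5], 0, 2.3],
])

```text
clock: 14.35
position: [450.3, -58.3, 89.4]
ee_rot: [179.9, -0.0, -174.3]
ft_force: [4.0, 10.4, 1.5]
width: 0.283
```

servo_tool([
  [[-0.04, 0.24, 1.55], 0, 2.3],
  [[-0.08, 0.95, 2.94], 0, 2.3],
  [[-0.12, 2.06, 4.05], 0, 2.3],
  [[-0.16, 3.45, 4.74], 0, 2.3],
  [[-0.2, 5, 4.97], 0, 2.3],
])

```text
clock: 14.85
position: [447.5, -7.9, 40.5]
ee_rot: [-180.0, 0.0, -174.3]
ft_force: [4.2, -2.3, 12.1]
width: 0.287
```

```bash
python3 st.py
```

```text
14.85 [447.5  -7.9  40.5] vise [-1.985e+02  1.000e-01 -5.050e+01] F [ 4.2 -2.3 12.1] w 24.5
```

servo_tool([
  [[-0.04, 1.55, -0.34], 0, 2.3],
  [[-0.08, 2.94, -1.05], 0, 2.3],
  [[-0.12, 4.05, -2.16], 0, 2.3],
  [[-0.16, 4.74, -3.55], 0, 2.3],
  [[-0.2, 4.97, -5.1], 0, 2.3],
])

```text
clock: 15.35
position: [444.5, 42.1, 91.1]
ee_rot: [180.0, -0.0, -174.2]
ft_force: [9.4, -2.9, -3.4]
width: 0.285
```

servo_tool([
  [[-0.04, -0.24, -1.55], 0, 2.3],
  [[-0.09, -0.95, -2.94], 0, 2.3],
  [[-0.13, -2.06, -4.05], 0, 2.3],
  [[-0.17, -3.45, -4.74], 0, 2.3],
  [[-0.21, -5, -4.97], 0, 2.3],
])

```text
clock: 15.85
position: [451.5, -8.4, 141.2]
ee_rot: [179.9, -0.0, -174.2]
ft_force: [7.3, 3.3, -9.1]
width: 0.287
```

```bash
python3 st.py
python3 - <<'E'
from h import *
p=manip.capture("scene");cv2.imwrite("pics/k2.png",cv2.resize(p["image"][130:300,180:350],(595,595)))
print([(np.round(d["bbox"],1).tolist(),round(d["confidence"],2)) for d in manip.find_in("can",p)])
E
```

```text
15.85 [451.5  -8.4 141.2] vise [-194.6   -0.7   50.2] F [ 7.3  3.3 -9.1] w 24.5
[([152.2, 180.5, 186.8, 230.5], 0.8), ([116.1, 206.4, 157.7, 257.7], 0.7), ([209.7, 156.5, 237.7, 201.2], 0.56)]
```

servo_tool([
  [[-0.05, -1.55, 0.26], 0, 2.3],
  [[-0.09, -2.92, 0.97], 0, 2.3],
  [[-0.13, -4.02, 2.08], 0, 2.3],
  [[-0.17, -4.72, 3.47], 0, 2.3],
  [[-0.21, -4.95, 5.02], 0, 2.3],
])

```text
clock: 16.45
position: [458.3, -57.6, 90.4]
ee_rot: [179.9, -0.0, -174.3]
ft_force: [3.0, 11.0, 2.1]
width: 0.282
```

servo_tool([
  [[-0.04, 0.24, 1.55], 0, 2.3],
  [[-0.08, 0.95, 2.94], 0, 2.3],
  [[-0.12, 2.06, 4.03], 0, 2.3],
  [[-0.16, 3.45, 4.72], 0, 2.3],
  [[-0.2, 4.95, 4.93], 0, 2.3],
])

```text
clock: 16.95
position: [455.3, -8.1, 41.0]
ee_rot: [-179.9, -0.0, -174.3]
ft_force: [5.5, -2.6, -1.6]
width: 0.281
```

```bash
python3 st.py
```

```text
16.95 [455.3  -8.1  41. ] vise [-190.7   -0.8  -50. ] F [ 5.5 -2.6 -1.6] w 24.0
```

The crank reads 22 rad by count. Now I release, rise and retreat.

servo_tool([
  [[0, 0, 0], 0, 5.5],
  [[0, 0, 0], 0, 5.5],
  [[0, 0, 0], 0, 5.5],
  [[1, 0, 0], 0, 5.5],
  [[1, 0, -1], 0, 5.5],
])

```text
clock: 17.45
position: [443.5, -9.4, 51.6]
ee_rot: [180.0, -0.2, -174.3]
ft_force: [0.3, 0.9, -0.7]
width: 0.643
```

servo_tool([
  [[0, 0, -4], 0, 5.5],
  [[0, 0, -8], 0, 5.5],
  [[0, 0, -12], 0, 5.5],
  [[2, 0, -16], 0, 5.5],
  [[4, 0, -20], 0, 5.5],
])

```text
clock: 17.95
position: [404.7, -13.2, 254.8]
ee_rot: [-180.0, 0.0, -174.3]
ft_force: [1.6, -0.6, 0.1]
width: 0.645
```

```bash
python3 st.py
python3 - <<'E'
from h import *
p=manip.capture("scene");t=manip.capture("top");w=manip.capture("wrist")
for n,q in(("s",p),("t",t),("w",w)):
    for l in("can","crank_grip","pepper","jaw_pad","spoon","opener","plates"): print(n,l,[(np.round(d["bbox"]).tolist(),round(d["confidence"],2)) for d in manip.find_in(l,q)][:5])
cv2.imwrite("pics/f.png",np.hstack([cv2.resize(p["image"][140:300,180:340],(400,400)),cv2.resize(w["image"],(400,400))]))
E
```

```text
17.95 [404.7 -13.2 254.8] vise [-241.6   -0.8  163.8] F [ 1.6 -0.6  0.1] w 55.1
s can [([153.0, 180.0, 189.0, 230.0], 0.93), ([118.0, 207.0, 155.0, 255.0], 0.87), ([212.0, 153.0, 240.0, 201.0], 0.79), ([244.0, 208.0, 272.0, 256.0], 0.62)]
s crank_grip [([280.0, 190.0, 284.0, 206.0], 0.47)]
s pepper [([286.0, 228.0, 315.0, 263.0], 0.75)]
s jaw_pad []
s spoon [([68.0, 188.0, 158.0, 237.0], 0.66), ([287.0, 231.0, 314.0, 265.0], 0.56)]
s opener [([147.0, 150.0, 164.0, 186.0], 0.65)]
s plates [([407.0, 233.0, 512.0, 315.0], 0.79)]
t can [([342.0, 176.0, 367.0, 202.0], 0.97), ([317.0, 231.0, 348.0, 254.0], 0.9), ([259.0, 163.0, 278.0, 191.0], 0.84), ([346.0, 133.0, 374.0, 165.0], 0.77)]
t crank_grip []
t pepper [([222.0, 168.0, 248.0, 195.0], 0.97)]
t jaw_pad [([258.0, 187.0, 263.0, 191.0], 0.48)]
t spoon [([376.0, 148.0, 414.0, 229.0], 0.87)]
t opener [([382.0, 225.0, 430.0, 283.0], 0.68)]
t plates [([83.0, 177.0, 162.0, 258.0], 0.64)]
w can [([48.0, 164.0, 170.0, 257.0], 0.7), ([14.0, 279.0, 120.0, 374.0], 0.59), ([95.0, 366.0, 107.0, 375.0], 0.57)]
w crank_grip [([278.0, 202.0, 294.0, 266.0], 0.58)]
w pepper [([338.0, 339.0, 355.0, 370.0], 0.72)]
w jaw_pad []
w spoon [([0.0, 224.0, 31.0, 285.0], 0.82), ([275.0, 202.0, 296.0, 265.0], 0.68)]
w opener [([0.0, 207.0, 10.0, 226.0], 0.63), ([338.0, 340.0, 355.0, 370.0], 0.29), ([141.0, 201.0, 424.0, 408.0], 0.17)]
w plates [([541.0, 257.0, 560.0, 390.0], 0.91)]
```

View pics/f.png

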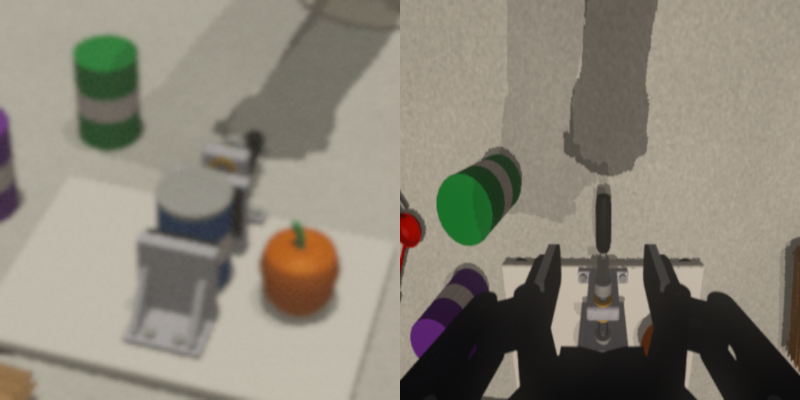

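The final view shows the can upright between both jaws, the crank grip at the bottom of its circle and the pepper unmoved. One numeric check of the can position before handing in.

```bash
python3 - <<'E'
from h import *
c,n=np.cos(np.radians(5.8)),np.sin(np.radians(5.8))
t=manip.capture("top");p=manip.capture("scene")
g=np.linspace(0,2*np.pi,72,endpoint=False)
for nm,q,(x0,y0,x1,y1) in(("top",t,(245,145,295,205)),("scene",p,(230,195,290,260))):
    # light lid: bright-edge fit of the lid circle
    ed=np.zeros((420,560),np.uint8);gr=cv2.cvtColor(q["image"],6);ed[y0:y1,x0:x1]=cv2.Canny(gr,25,60)[y0:y1,x0:x1]
    dt=cv2.distanceTransform(255-ed,cv2.DIST_L2,3)
    best=[]
    for x in range(628,664,2):
        for y in range(-6,32,2):
            U=proj(q,np.c_[x+36.5*np.cos(g),y+36.5*np.sin(g),g*0+130]).round().astype(int)
            best.append((np.minimum(dt[U[:,1],U[:,0]],3).mean(),x,y))
    b=sorted(best)[:4]
    for k in b: d=np.array(k[1:])-[645,12];print(nm,round(float(k[0]),2),k[1:],"vise",np.round([c*d[0]+n*d[1],-n*d[0]+c*d[1]],1))
E
python3 -c "from plant import manip;manip.close_job()"
```

```text
top 0.26 (642, 10) vise [-3.2 -1.7]
top 0.35 (642, 12) vise [-3.   0.3]
top 0.43 (642, 14) vise [-2.8  2.3]
top 0.46 (644, 12) vise [-1.   0.1]
scene 0.69 (644, 12) vise [-1.   0.1]
scene 0.83 (646, 12) vise [ 1.  -0.1]
scene 0.89 (644, 10) vise [-1.2 -1.9]
scene 0.89 (642, 12) vise [-3.   0.3]
the job is handed in; nothing more can be done
```

The can now stands upright, gripped between the vise's jaws, and the job is handed in. I slid it across the board from the -y side into the gap, then wound the crank clockwise from about 7.2 to about 22 rad. That is half a turn beyond the point where both jaws touch the can, so the clamping force should be about 24 N. I then let go of the crank and backed the arm clear.

**Last checks:**
- **Can position:** fitting the lid in the scene and top pictures put it 1–3 mm from the seat along the screw and within about 2 mm of the jaws' middle. The last view showed it upright.
- **Crank:** the grip was at the bottom of its circle, as it should be at 22 rad. The tool moved 18.9 mm along the screw, against 18.8 mm expected.
- **Bystanders:** the pepper, opener, plates and spoon showed no visible movement. I compared their detected positions by eye and did not measure them exactly.

**Not confirmed or in disagreement:**
- I had no reading of the clamping force; it rests on the crank angle alone.
- My estimates of the vise's middle differed by up to about 4 mm, so I used a value in between. That is well inside the 15 mm allowed.
- The network did not find the moving jaw's rubber face reliably in the last pictures, because the can and arm hid it.
- While winding, the force at the wrist reached about 23 N once, when my circle was slightly too low. I corrected it on the next quarter turn.

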